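# Set a dental-cast positioning slide against its backlash and lock it

## Robot

A 7-joint arm with a two-finger parallel gripper is mounted at the origin on the work surface. World frame = base frame: x ahead of the robot, y to its left, z up, the work surface at z = 0. Lengths are in m, angles in rad, forces in N, time in s.
With the tool pointing down it reaches from about 0.425 to 0.925 m from the base axis. Payload 6.8 kg.
Tool frame: the origin (TCP) lies on the front face of the gripper's body, between the roots of the fingers; the fingertips stand 73 mm ahead of it and the grasp point (between the pads) lies 54 mm ahead of it (env.nose_length is the distance from the TCP to the fingertips, in m); z points along the fingers, y is the direction in which the jaws open and shut (so a half turn about z gives the same grasp; the last joint's range is limited). The gripper opens to 85 mm and grips with 20 to 120 N. Pads are 22 mm wide; open, the fingers measure 114 mm over their backs; the gripper's body (76 mm by 85 mm) begins 54 mm behind the grasp point. The pads swing forward as they close: fully open they stand 13 mm farther back than shut.
Start: joints at [1, 0.477, 0.022, 1.555, -0.011, 1.109, -0.083], TCP at [0.301, -0.604, 0.304] pointing down, gripper open.
Joint ranges: [-2.96, 2.96], [-0.34, 2.1], [-1.41, 1.46], [0.24, 2.44], [-1.37, 4.51], [0.17, 1.92], [-2.96, 2.96]. Speed limits (rad/s): [2.39, 2.39, 3.14, 3.14, 3.14, 3.14, 3.14].

## Interface

Orientations are given as a unit quaternion [w, x, y, z].
In Python, from cell import env, kin, camera, calibration, job gives the robot as it stands. The module is installed in compiled form; this text tells all that it offers. Calls block until the motion is done:
- env.reach(position, orientation): joint-space move of the TCP to a pose.
- env.movel(position, velocity=0.15, rot=None, stop_force=None): straight line of the TCP; rot=None keeps the orientation; velocity is the mean speed in m/s. With stop_force (N) it stops when the force on the tool has changed by that much, and returns True; else False.
- env.goto_joints(angles): joint-space move.
- env.grip(opening, f_grip=None): finger opening in m; f_grip is the grip in N (None keeps the last); returns when the fingers have stopped.
- env.dwell(seconds).
- kin.inverse_kinematics(position, orientation): joint angles nearest the present ones, or None.
- env.get_state(): the state.
- camera(name): name is "scene" or "top" or "wrist"; returns (picture, depth): 480x640x3 uint8, blue, green, red; 480x640 float32, m along the optical axis (not along the pixel's ray), 0 where there is no reading.
- calibration(name): a dict with "fx", "fy", "cx", "cy" (pixels), "rvec" (rotation vector, rad) and "tvec" (3), from world to camera coordinates, as OpenCV has them. Camera axes: x right, y down, z forward; pixel columns grow to the right and rows downward; lengths in m; the calibration is good to about 2 mm. A picture is of the moment at which its call begins: read the wrist's pose just before it. calibration takes no time and is no camera call; for the wrist camera it gives the pose at the moment of the call.
A pose or a line that the arm cannot do raises env.PlanningError and nothing moves.
- job.job_done(): hands the job in, once; it reports no verdict.
The state is a dict: "time": time; "qpos": joint angles; "joint_velocities": joint speeds; "joint_torque": joint torques, N m; "tcp_pos": TCP position; "orientation": TCP orientation; "force": force on the tool from outside, world axes, zero at the start; "torque": the same for the moment, N m; "opening": finger opening in m.
Only numpy, scipy, OpenCV 4.12 (cv2) and the standard library are available. Lean on these libraries where they do the work, as an engineer would, in place of code of your own. Each camera call takes 0.05 s, during which the arm holds its last target. There are 200 camera calls.

## Task

Set the cast slide to its mark: by its crank, turn the handwheel clockwise (seen from above) until its black line is well past the pointer, by more than the 20 degrees of slack in the drive, then come back counter-clockwise only and stop with the line at the pointer. Then throw the lock lever fully over to its other end, away from the handwheel, without disturbing the wheel, and leave the bottle, the spare cast and the carver where they are.

Things in the scene. Friction and masses are not known exactly. Their poses are not given: they have to be found in the camera images.
- wheel_axis (a point): Centre of the top face of the handwheel, on its upright axis, 78 mm above the bench: a steel disc 120 mm across, lying flat on a graduated ring (168 mm across) and white gearbox at one end of a grey fixed stage (195 x 465 mm). Axes of the stage: z up, y along it from the wheel to the lock lever and slide, x toward the slide's side. The slide, 55 mm to +x, is up to 155 mm high.
- crank_grip (a point): Middle of the crank knob on the handwheel: upright black cylinder 18 mm across, 81 to 119 mm above the bench (this point 100 mm), 42 mm from the axis, directly opposite the black line. It spins freely on its pin: pinch it and lead it in a circle about wheel_axis without turning the gripper. About 5 N drives the slide, 1.2 N moves the wheel in the slack; it stays where it is left.
- wheel_line (a point): Outer end of the black index line (6 mm wide, from hub to rim) on top of the handwheel, at its rim, 60 mm from the axis, 78 mm above the bench; turns with the wheel. It starts 20 to 136 degrees counter-clockwise of the mark, seen from above.
- mark (a point): The spot at the wheel's rim, 60 mm from its axis, 78 mm above the bench, at which the tip of the fixed black pointer on the graduated ring points (pointer 14 mm wide, 62 to 90 mm from the axis, no higher than the wheel). Its x axis points outward from the axis along the pointer, z up, y is the counter-clockwise direction. The line must finish here.
- handwheel (a joint): Slack between the handwheel and the drive screw, rad: the wheel's angle relative to the screw, 0 when counter-clockwise turning has taken up all slack and drives the slide, -0.35 (20 degrees) when clockwise turning has; in between, the wheel moves and the slide stands still.
- lock_tip (a point): Centre of the black ball, 26 mm across, at the tip of the lock lever, 80 mm from its pivot. The pivot is 42 mm above the bench, 200 mm from wheel_axis along the stage's y and 30 mm to its -x. The lever starts leaning toward the wheel (ball about 112 mm high, 38 mm before the pivot) and is locked by pushing the ball along the stage's +y, over the top, until it leans as far away.
- lock (a joint): Angle of the lock lever, rad: 0 fully unlocked, leaning 0.5 toward the handwheel; 1.0 fully locked, leaning 0.5 away from it. Light friction (about 1 N at the ball); it stays where it is left.
- bottle_mid (a point): Bystander: middle of a small clear closed bottle, 56 mm across, about 110 mm tall. Leave alone.
- spare_cast_mid (a point): Bystander: middle of a spare stone dental cast with teeth, about 66 x 64 x 38 mm, on the bench. Leave alone.
- carver_mid (a point): Bystander: middle of a thin steel wax carver, 160 mm long, 8 mm thick, lying on the bench. Leave alone.

How it is judged:
By the outcome, as a careful person would: the job done as asked, in the order asked, and still so for the second after the job is handed in, with the robot touching nothing.
It also fails if it takes over 45 s, if anything falls off the work surface, if the arm or the gripper's body presses on something with over 40 N, if the wrist force passes 120 N, or if a joint passes its speed limit or range.

## Working session

There is one attempt and no reset: what is moved stays moved. The work goes in short steps, each a Python script; the robot and the scene stay as the last script left them, time stands still between calls to the robot, and variables do not carry over. Pictures are saved under pics/ and viewed, about 8 in all and at most 12, crops included, and the job is handed in when it is done.

```bash
mkdir -p pics; cat > h.py <<'E'
import numpy as np, cv2
from cell import env, kin, camera, calibration, job
def shot(name, f):
    c=calibration(name); p,d=camera(name); cv2.imwrite(f'pics/{f}.png',p)
    np.savez(f'pics/{f}.npz',p=p,d=d,K=[c['fx'],c['fy'],c['cx'],c['cy']],r=np.ravel(c['rvec']),t=np.ravel(c['tvec']))
def load(f): return np.load(f'pics/{f}.npz')
def back(s,u,v,z=None,dep=None):
    """pixel -> world, on plane z or by depth"""
    fx,fy,cx,cy=s['K']; R=cv2.Rodrigues(s['r'])[0]; o=-R.T@s['t']
    ray=R.T@np.array([(u-cx)/fx,(v-cy)/fy,1])
    k=(z-o[2])/ray[2] if z is not None else (dep if dep is not None else s['d'][int(round(v)),int(round(u))])
    return o+k*ray
def proj(s,P):
    fx,fy,cx,cy=s['K']; K=np.array([[fx,0,cx],[0,fy,cy],[0,0,1.]])
    return cv2.projectPoints(np.atleast_2d(np.array(P,float)),s['r'],s['t'],K,None)[0].reshape(-1,2)
E
python3 - <<'E'
from h import *
shot('top','top0'); shot('scene','scene0')
s=env.get_state(); print(s['time'],s['tcp_pos'],s['orientation'],s['opening'])
for n in('top0','scene0'):
    L=load(n); print(n,L['K'],-cv2.Rodrigues(L['r'])[0].T@L['t'])
E
```

```text
0.1 [ 0.30115517 -0.60364777  0.30302244] [-7.67316611e-04  9.73346196e-01  2.29339347e-01 -2.40817239e-04] 0.08547480327445608
top0 [605.08722876 605.08722876 321.0828241  242.89820203] [ 0.23996426 -0.00993289  1.7402845 ]
scene0 [461.64944354 461.64944354 323.38998339 241.33119727] [1.04724102 0.70936537 0.71508851]
```

View pics/top0.png

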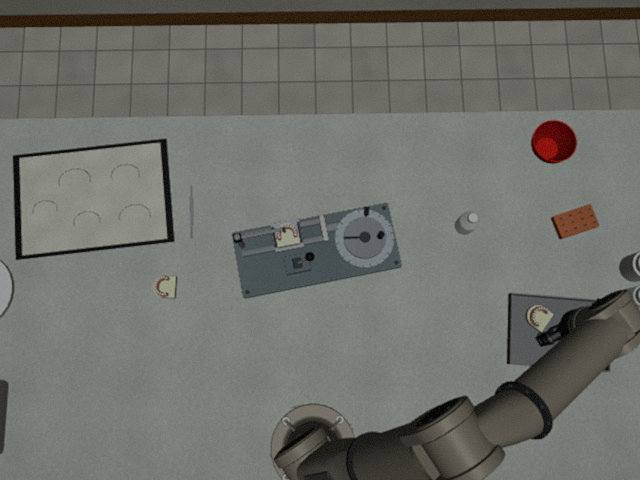

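View pics/scene0.png

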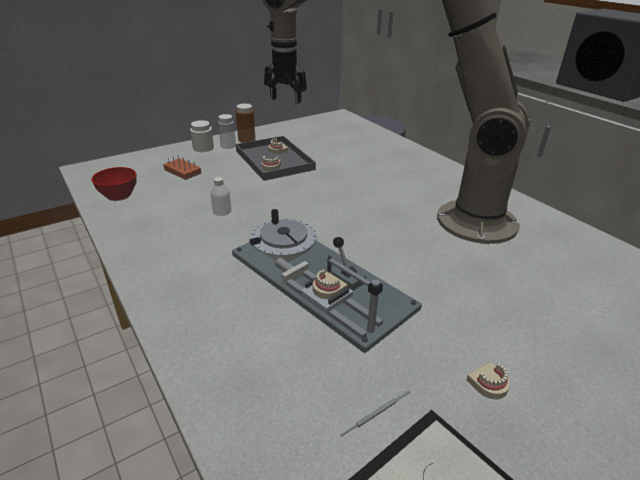

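The top view shows the wheel at about (365,238), the line pointing left (~345,238), the knob at (380,235), the pointer at (366,211), and the lock ball at (310,257). I'll measure these, then move the wrist camera above the wheel.

```bash
python3 - <<'E'
from h import *
s=load('top0'); c=back(s,365,238,.078)
print('wheel',c,'knob',back(s,380,235,.119),'ptr',back(s,366,211,.07),'ball',back(s,310,257,.112),'bottle',back(s,468,222,.05),'line',back(s,345,238,.078))
print('stage corners',[back(s,*p,.02).round(3) for p in((233,233),(388,204),(401,266),(244,297))])
cal=calibration('wrist'); R=cv2.Rodrigues(np.array(cal['rvec']))[0]; o=-R.T@np.ravel(cal['tvec'])
st=env.get_state(); w,*v=st['orientation']; from scipy.spatial.transform import Rotation as Ro
T=Ro.from_quat([*v,w]).as_matrix()
print('cam in tcp',T.T@(o-st['tcp_pos']),'\n',(T.T@R.T).round(3),cal['fx'], 'tool',T.round(3))
crop=cv2.resize(s['p'][190:310,220:420],None,fx=4,fy=4,interpolation=cv2.INTER_CUBIC); cv2.imwrite('pics/c0.png',crop)
E
```

```text
wheel [ 0.56731769 -0.1571851   0.078     ] knob [ 0.56687235 -0.19492085  0.119     ] ptr [ 0.64700078 -0.16336716  0.07      ] ball [ 0.51052837 -0.00232508  0.112     ] bottle [ 0.61430368 -0.45704769  0.05      ] line [ 0.56832646 -0.10110637  0.078     ]
stage corners [array([0.6 , 0.22, 0.02]), array([ 0.679, -0.233,  0.02 ]), array([ 0.495, -0.263,  0.02 ]), array([0.414, 0.188, 0.02 ])]
cam in tcp [ 0.06940684 -0.00046873 -0.07012118] 
 [[ 0.    -0.962 -0.272]
 [ 1.     0.     0.   ]
 [-0.    -0.272  0.962]] 368.106832207481 tool [[ 0.895  0.446 -0.001]
 [ 0.446 -0.895  0.001]
 [-0.    -0.002 -1.   ]]
```

View pics/c0.png

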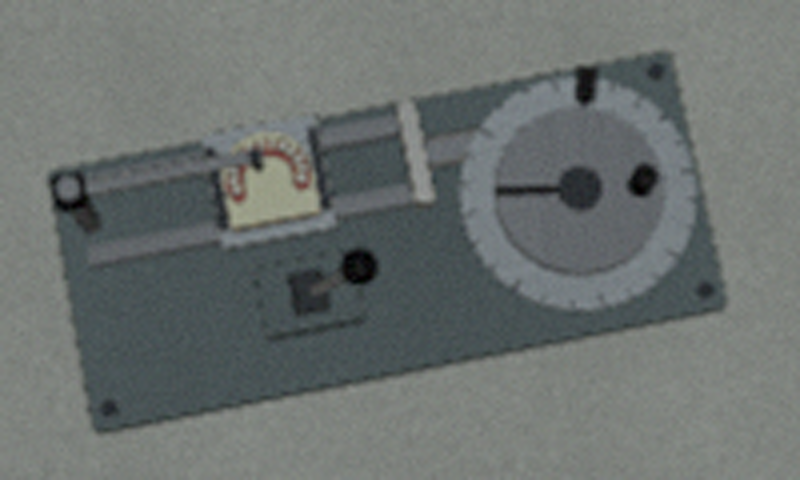

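```bash
cat >> h.py <<'E'
Q=[0,1,0,0]
def rect(f,c,h=.1,z=.078,ppm=3000,out=None):
    """plan view at height z centred on c: image up=+x, left=+y"""
    s=load(f); n=int(2*h*ppm)
    W=np.array([[c[0]+h,c[1]+h,z],[c[0]+h,c[1]-h,z],[c[0]-h,c[1]-h,z],[c[0]-h,c[1]+h,z]])
    H=cv2.getPerspectiveTransform(proj(s,W).astype(np.float32),np.float32([[0,0],[n,0],[n,n],[0,n]]))
    im=cv2.warpPerspective(s['p'],H,(n,n),flags=cv2.INTER_CUBIC)
    if out: cv2.imwrite(f'pics/{out}.png',im)
    return im
E
python3 - <<'E'
from h import *
env.reach([.537,-.157,.30],Q); env.dwell(.2)
shot('wrist','w0'); print(env.get_state()['time'],env.get_state()['tcp_pos'])
rect('w0',[.567,-.157],h=.095,out='r0')
E
```

```text
2.1833 [ 0.53688345 -0.15767538  0.29995103]
```

View pics/r0.png

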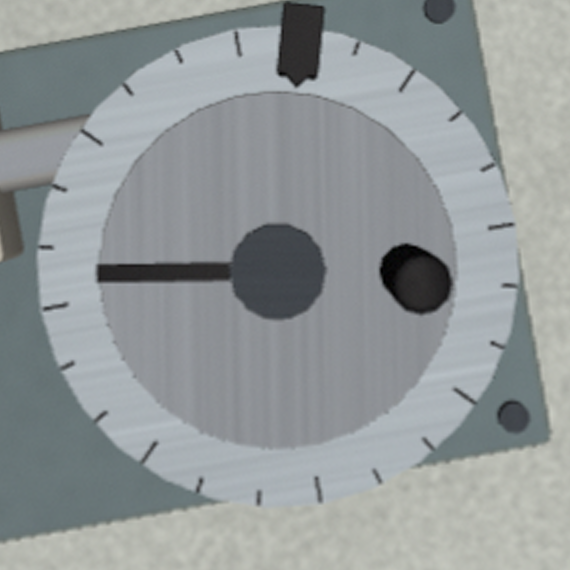

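Rectified view: wheel centre at (278,270.5) px, with the radius of 178 px matching 60 mm. The pointer tip is at (296.5,86), bearing -5.7°, and the line's end is at (98,273), bearing +90.8°. The line is therefore about 96.5° CCW of the mark, within the stated range. Next I'll grip the knob, go 131° CW, and come back to a few degrees short of the mark.

```bash
cat >> h.py <<'E'
C=np.array([.572,-.1547]); ZG=.160
def kp(a,z=ZG,r=.042): a=np.radians(a); return [C[0]+r*np.cos(a),C[1]+r*np.sin(a),z]
def lead(a0,a1,v=.06,step=8):
    n=max(1,int(np.ceil(abs(a1-a0)/step))); fm=0
    for a in np.linspace(a0,a1,n+1)[1:]:
        env.movel(kp(a),velocity=v); fm=max(fm,np.linalg.norm(env.get_state()['force']))
    s=env.get_state(); print('lead',a1,'t',s['time'],'F',s['force'].round(1),'max',round(fm,1),'open',s['opening'])
E
python3 - <<'E'
from h import *
env.reach(kp(-89.2,.24),Q)
print(env.movel(kp(-89.2),velocity=.1,stop_force=12))
env.grip(.010,45); s=env.get_state(); print(s['time'],s['opening'],s['force'])
if .014<s['opening']<.022:
    lead(-89.2,-155); lead(-155,-221); env.dwell(.2); shot('wrist','w1'); lead(-221,-191); env.dwell(.2)
    shot('wrist','w2'); print(env.get_state()['tcp_pos'])
a=rect('w1',C,h=.095,ppm=2000); b=rect('w2',C,h=.095,ppm=2000); cv2.imwrite('pics/r12.png',np.hstack([a,b]))
E
```

```text
False
4.175 0.016764405301228386 [-1.09955421  0.07314319  2.61254387]
lead -155 t 6.425 F [-0.5 -4.4  6. ] max 7.5 open 0.016825409612328392
lead -221 t 8.675 F [-0.2 -4.2  5.3] max 7.2 open 0.016738864705091488
lead -191 t 9.925 F [2.  2.7 6.1] max 7.0 open 0.016854660502672064
[ 0.53073898 -0.14615737  0.15997098]
```

View pics/r12.png

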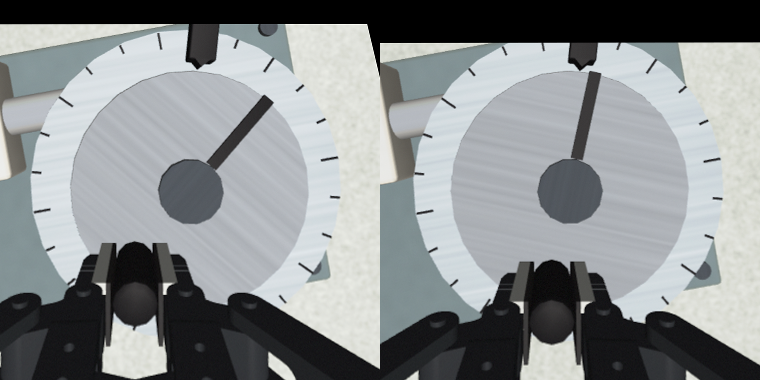

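The overshoot picture shows the line about 45° of bearing, well past the pointer. In the second picture the line is at (597,72) and the pointer tip at (579,68), so it is still about 8° short. I'll measure it numerically.

```bash
cat >> h.py <<'E'
def bear(f,c=C,z=.078):
    """bearings (deg from +x, ccw) of line (r 40-58) and pointer (r 63-70), in bins of radius"""
    h=.095;ppm=5000; im=rect(f,c,h=h,ppm=ppm,z=z).max(2)
    n=im.shape[0]; v,u=np.mgrid[:n,:n]; x=h-(v+.5)/ppm; y=h-(u+.5)/ppm; r=np.hypot(x,y); a=np.degrees(np.arctan2(y,x))
    def m(r0,r1,lo=-60,hi=110):
        k=(r>r0)&(r<r1)&(im<75)&(im>0)&(a>lo)&(a<hi); return (round(float(a[k].mean()),2),int(k.sum())) if k.any() else None
    line=[m(q,q+.006) for q in(.038,.044,.050)]; ptr=[m(q,q+.002,-20,8) for q in(.063,.065,.067,.070,.074)]
    print(f,'line',line,'ptr',ptr)
E
python3 - <<'E'
from h import *
for f in('w0','w1','w2'): bear(f)
c=cv2.resize(rect('w2',C,h=.095,ppm=6000)[130:530,420:820],None,fx=1.5,fy=1.5); cv2.imwrite('pics/c2.png',c)
# disc centre check from w2/w0: hough on plan view
for f in('w0','w1','w2'):
    g=cv2.cvtColor(rect(f,C,h=.095,ppm=4000),cv2.COLOR_BGR2GRAY)
    o=cv2.HoughCircles(cv2.GaussianBlur(g,(5,5),1.5),cv2.HOUGH_GRADIENT_ALT,1,50,param1=100,param2=.5,minRadius=230,maxRadius=250)
    if o is not None: u,v,r=o[0][0]; print(f,C[0]+.095-v/4000,C[1]+.095-u/4000,r/4000)
E
```

```text
w0 line [(91.18, 829), (91.06, 860), (91.02, 858)] ptr [(-5.54, 280), (-5.5, 636), (-5.52, 657), (-5.58, 657), (-5.48, 657)]
w1 line [(-40.72, 903), (-40.69, 910), (-40.65, 908)] ptr [(-3.9, 478), (-4.38, 716), (-4.61, 736), (-4.63, 742), (-5.13, 757)]
w2 line [(-11.93, 843), (-11.97, 845), (-11.99, 838)] ptr [(-4.86, 573), (-5.09, 668), (-5.2, 686), (-5.25, 683), (-7.51, 219)]
w0 0.5704999981522559 -0.15570000083446503 0.0601595
w1 0.572749998986721 -0.156200001847744 0.0597077
w2 0.5715000001788139 -0.15369999678134919 0.059526
```

```bash
python3 - <<'E'
from h import *
lead(-191,-185.6,v=.03,step=3); env.dwell(.3); shot('wrist','w3'); bear('w3'); bear('w3',z=.072)
E
```

```text
lead -185.6 t 10.675 F [0.7 4.4 6. ] max 7.5 open 0.01652189290387717
w3 line [(-7.21, 830), (-7.25, 824), (-7.29, 828)] ptr [(-5.05, 572), (-5.18, 665), (-5.32, 672), (-5.33, 677), (-13.0, 87)]
w3 line [(-7.74, 858), (-7.69, 863), (-7.67, 857)] ptr [(-5.22, 308), (-5.27, 653), (-5.52, 696), (-5.57, 702), (-5.29, 616)]
```

```bash
python3 - <<'E'
from h import *
lead(-185.6,-184.1,v=.02); env.dwell(.3); shot('wrist','w4'); bear('w4')
c=rect('w4',C,h=.095,ppm=6000)[60:360,400:800]; cv2.imwrite('pics/c4.png',cv2.resize(c,None,fx=1.5,fy=1.5))
E
```

```text
lead -184.1 t 11.275 F [1.1 4.5 6.1] max 7.7 open 0.016921878952671277
w4 line [(-5.95, 827), (-6.0, 828), (-6.03, 825)] ptr [(-5.11, 572), (-5.26, 662), (-5.36, 673), (-5.35, 673), (-15.47, 40)]
```

View pics/c4.png

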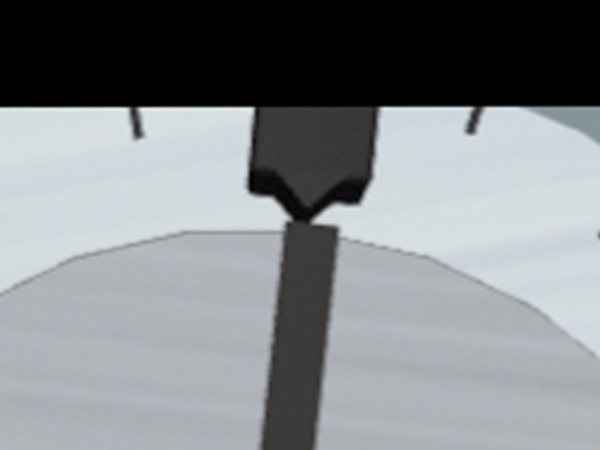

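The pointer tip is at (304,212) and the line end's middle at (312,225), so it is about 0.8° short. I'll make the last CCW nudge, release, lift and look again.

```bash
python3 - <<'E'
from h import *
lead(-184.1,-183.25,v=.02); env.dwell(.3); shot('wrist','w5'); bear('w5')
env.grip(.05); env.dwell(.1); shot('wrist','w6'); bear('w6')
p=env.get_state()['tcp_pos']; env.movel([p[0],p[1],.25],velocity=.15)
env.reach([.537,-.157,.30],Q); env.dwell(.2); shot('wrist','w7'); bear('w7'); print(env.get_state()['time'])
c=rect('w7',C,h=.095,ppm=6000)[60:360,400:800]; cv2.imwrite('pics/c7.png',cv2.resize(c,None,fx=1.5,fy=1.5))
E
```

```text
lead -183.25 t 11.875 F [0.2 5.3 6.1] max 8.1 open 0.016455001013757346
w5 line [(-5.27, 814), (-5.32, 819), (-5.37, 827)] ptr [(-5.09, 579), (-5.23, 661), (-5.35, 673), (-5.37, 671), (-15.36, 41)]
w6 line [(-5.43, 824), (-5.49, 826), (-5.54, 830)] ptr [(-5.16, 576), (-5.27, 665), (-5.37, 674), (-5.37, 670), (-15.27, 68)]
w7 line [(-5.56, 756), (-5.6, 751), (-5.62, 758)] ptr [(-5.49, 291), (-5.43, 638), (-5.45, 651), (-5.52, 648), (-5.5, 652)]
14.1083
```

View pics/c7.png

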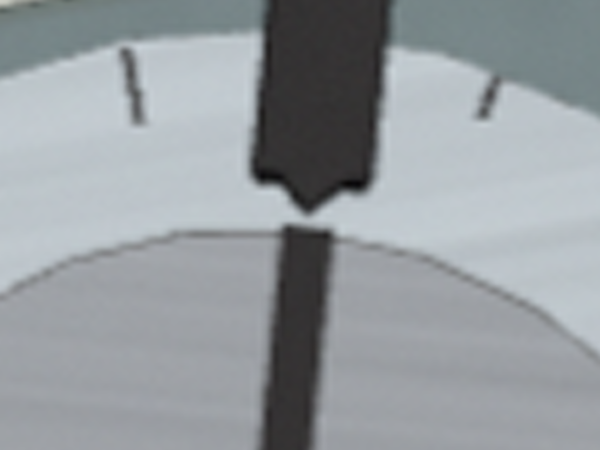

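The wheel is right: the line bears -5.6° and the pointer -5.5° (tip at (308,212), line end at (306,230)). Now the lock: closed fingers pushing the ball along the stage's +y.

```bash
python3 - <<'E'
from h import *
a=np.radians(10.); ey=np.array([-np.sin(a),np.cos(a)]); ex=np.array([np.cos(a),np.sin(a)])
P=C+.2*ey-.03*ex; print('pivot',P,'ball',P-.038*ey)
# tool x along stage x, tool z down: Rz(10deg)*Rx(pi)
q=[0,np.cos(a/2),np.sin(a/2),0]
pt=lambda s,z:[*(P+s*ey),z]
env.grip(0.0); env.reach(pt(-.095,.27),q); print(env.movel(pt(-.095,.178),velocity=.15,stop_force=8))
r=env.movel(pt(.035,.178),velocity=.06,stop_force=12)
s=env.get_state(); print(r,'t',s['time'],'s',(np.array(s['tcp_pos'])[:2]-P)@ey,s['force'].round(1),s['opening'])
p=s['tcp_pos']; env.movel([*(np.array(p[:2])-.025*ey),p[2]],velocity=.1); p=env.get_state()['tcp_pos']; env.movel([p[0],p[1],.30],velocity=.2)
env.reach([.537,-.157,.30],Q); env.dwell(.2); shot('wrist','w8'); bear('w8')
shot('scene','scene1'); print(env.get_state()['time'])
z=load('scene1')['p'][190:370,200:440]; z0=load('scene0')['p'][190:370,200:440]
cv2.imwrite('pics/c8.png',cv2.resize(np.hstack([z0,z]),(800,300),interpolation=cv2.INTER_CUBIC))
E
```

```text
pivot [0.50772613 0.03705211] ball [ 5.14324763e-01 -3.70589342e-04]
False
True t 17.5333 s 0.012984220046107168 [ 1.  -2.4  1.9] 3.58532423570108e-05
w8 line [(-5.6, 740), (-5.63, 736), (-5.63, 752)] ptr [(-5.49, 287), (-5.47, 626), (-5.52, 651), (-5.46, 652), (-5.58, 650)]
19.7667
```

View pics/c8.png

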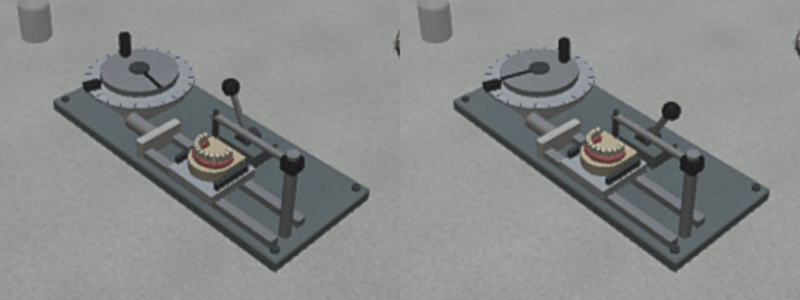

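The right half shows the lever ball leaning away at about (671,110) and the line at the pointer. I'll check the lever angle against the model and confirm the bystanders haven't moved.

```bash
python3 - <<'E'
from h import *
a=np.radians(10.); ey=np.array([-np.sin(a),np.cos(a)]); P=np.array([.50773,.03705])
for f in('scene0','scene1'):
    s=load(f); g=s['p'].max(2); B=lambda t:[*(P+.08*np.sin(t)*ey),.042+.08*np.cos(t)]
    e=proj(s,B(-.5 if f=='scene0' else .5))[0]; u,v=e.round().astype(int)
    k=(g[v-12:v+13,u-12:u+13]<45).astype(np.uint8); n,l,st,ce=cv2.connectedComponentsWithStats(k); i=1+st[1:,4].argmax()
    m=ce[i]+[u-12,v-12]; T=np.linspace(-.7,.7,281); d=[np.hypot(*(proj(s,B(t))[0]-m)) for t in T]
    print(f,'expected',e.round(1),'found',m.round(1),'angle',T[np.argmin(d)].round(3),'miss px',min(d).round(1))
d=cv2.absdiff(load('scene0')['p'],load('scene1')['p']).max(2)
for n,(u0,v0,u1,v1) in dict(bottle=(205,175,238,218),cast=(462,358,515,402),carver=(335,385,415,440)).items(): print(n,(d[v0:v1,u0:u1]>40).sum())
E
```

```text
scene0 expected [337.1 242.1] found [337.9 241.9] angle -0.465 miss px 0.2
scene1 expected [361.7 256.4] found [362.2 256.4] angle 0.505 miss px 0.4
bottle 0
cast 0
carver 0
```

The lever reads about 0.97 of 1.0 rad, within image noise. With time in hand, I'll push once more against the stop to be sure, recheck, and hand in.

```bash
python3 - <<'E'
from h import *
a=np.radians(10.); ey=np.array([-np.sin(a),np.cos(a)]); P=np.array([.50773,.03705]); q=[0,np.cos(a/2),np.sin(a/2),0]
pt=lambda s,z:[*(P+s*ey),z]
S=lambda:(np.array(env.get_state()['tcp_pos'])[:2]-P)@ey
env.reach(pt(-.02,.27),q); print(env.movel(pt(-.02,.178),velocity=.15,stop_force=10))
r=env.movel(pt(.035,.178),velocity=.03,stop_force=15); print(r,S(),env.get_state()['force'].round(1))
env.movel(pt(-.015,.178),velocity=.1); env.movel(pt(-.015,.30),velocity=.2)
env.reach([.537,-.157,.30],Q); env.dwell(.2); shot('wrist','w9'); bear('w9'); print(env.get_state()['time'])
if r: job.job_done()
E
```

```text
False
True 0.01300138951889178 [ 1.1 -1.8  2.4]
w9 line [(-5.58, 744), (-5.6, 739), (-5.63, 754)] ptr [(-5.56, 277), (-5.49, 633), (-5.5, 645), (-5.54, 656), (-5.55, 645)]
24.65
the job is handed in; nothing more can be done
```

The slide is set to its mark, the lock lever is thrown over, and the job was handed in at 24.7 s of the 45 s allowed.

- **Wheel:** I turned the handwheel by its crank about 132° clockwise, which took the line about 35° past the pointer. I then came back counter-clockwise only, in small steps, and released it.
- **Line at the pointer:** the last look gave the line at -5.6° and the pointer at -5.5°, so it is about 0.1° short. It read the same before and after the lock pushes. On release the line may have shifted about 0.15° clockwise, which is close to what the camera can resolve.
- **Lock:** I pushed the lever over with closed fingers until they met a hard stop. A second push stopped at the same place, within 0.02 mm. The camera put the lever at +0.505 rad against the expected +0.5. It had read -0.465 at the start against an expected -0.5, which I put down to about one pixel of image error.
- **Bystanders:** the bottle, spare cast and carver showed no change between the first scene image and one taken after the first lock push. I did not compare again after the second push, which stayed near the lever.

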